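# Tip the pulley flat and flip the pan shut

## Task

Put the starter pulley away with gentle pushes of the fingers only, without pinching, lifting or carrying anything: push the steel pulley, which stands on its rim in the green pan, over so that it lies flat in the pan with its brass boss facing up. Then, with the pulley lying flat, push the pan's open lid over so that it comes down fully shut. Leave everything else on the bench where it is.

Things in the scene. Friction and masses are not known exactly. Their poses are not given: they have to be found in the camera images.
- pan: Shallow square green sheet-metal pan, screwed to the bench (cannot move), outside 156 x 156 mm, walls 3 mm thick and 38 mm high, inner floor 3 mm above the bench. Origin: centre of its underside on the bench; z up; its -x side carries the lid hinge and faces roughly towards the robot. The pulley starts standing at pan x = 0, y = +30 mm; the free floor it is to lie on is on the pan's -y side.
- pulley: Loose steel rope pulley, 76 mm diameter, 20 mm thick (faces at y = +-10 mm), about 0.3 kg; brass boss (24 mm diameter, 8 mm high) on its +y face only. Stands on its rim. y: along its axle, out of the boss, same as pan y at first. Origin: foot of the rim as it stands. Leaned 15 degrees, it falls by itself; pushed near its top towards pan -y it lies boss up at pan y about -18 mm.
- pulley_center (a point): Centre of the pulley, on its axle midway between the flange faces; 41 mm above the bench while it stands on its rim in the pan, 13 mm when it lies flat.
- chocks (a point): Point on the pan floor midway between two fixed wooden chocks that keep the pulley from rolling; they stand 24.5 to 34.5 mm from this point either way along pan x, 14 mm wide in y, tops 11 mm above the bench. Point at pan x = 0, y = +30 mm.
- lid (a joint): Angle of the pan's lid in rad: 0 = fully shut, flat on the pan's rim; 1.57 = upright; starts at 1.65 to 1.85, leaning back towards the robot (stop at 1.95). A slightly stiff hinge: it stays where it is left within some 20 degrees of upright, and pushed further over it falls shut slowly by itself in about 2 s. Pushing it takes about 1 to 3 N.
- lid_hinge (a point): Middle of the lid's hinge line, which runs along the pan's y axis at pan x = -78 mm, 38 mm above the bench. The lid turns about it from the robot's side up and over towards the pan's +x.
- lid_edge (a point): Middle of the lid's free edge, 160 mm from the hinge line. The lid is a green steel sheet 160 x 160 mm, 4 mm thick, with a yellow square on its outside (the face turned to the robot when it stands open); weight about 0.25 kg.
- plug1: Used spark plug, 74 mm long, 21 mm hexagon, lying in the tin tray under the parts chute. Origin: underside of its hexagon. To be left alone.
- plug2: Used spark plug, 74 mm long, 21 mm hexagon, lying in the tin tray under the parts chute. Origin: underside of its hexagon. To be left alone.
- plug3: Used spark plug, 74 mm long, 21 mm hexagon, lying in the tin tray under the parts chute. Origin: underside of its hexagon. To be left alone.
- primer: Loose blue plastic fuel primer bulb, 38 mm diameter, 28 mm high. Origin: centre of its underside. To be left alone.
- drain_plug: Loose brass drain plug standing on its 24 mm hexagon head, 26 mm high. Origin: centre of its underside. To be left alone.
- can: Loose red can, 56 mm diameter, 140 mm high. Origin: centre of its underside. To be left alone.
- screwdriver: Loose screwdriver lying on the bench. Origin: its underside. To be left alone.
- tray: Tin tray 170 x 160 x 28 mm, fixed, with a fixed sheet-metal chute 100 mm wide rising from it on its +x side to 165 mm above the bench at 260 mm from the tray's centre. Origin: centre of the tray's underside. It stands on the other side of the bench from the pan.
Mind the look-alikes: they are no part of the job. Several things look just like the pulley: the one meant starts farthest to the robot's left.

How it is judged:
By the outcome, as a careful person would: the job done as asked, in the order asked, and still so for the second after the job is handed in, with the robot touching nothing.
It also fails if it takes over 45 s, if anything falls off the work surface, if the arm or the gripper's body presses on something with over 40 N, if the wrist force passes 120 N, or if a joint passes its speed limit or range.

## Robot

A 6-joint arm with a two-finger parallel gripper is mounted at the origin on the work surface. World frame = base frame: x ahead of the robot, y to its left, z up, the work surface at z = 0. Lengths are in m, angles in rad, forces in N, time in s.
With the tool pointing down it reaches from about 0.275 to 0.875 m from the base axis. Payload 12.5 kg.
Tool frame: the origin (TCP) lies midway between the tips of the shut fingers; the grasp point (between the pads) lies 19 mm behind it; z points along the fingers, y is the line along which they close (so a half turn about z gives the same grasp; the last joint's range is limited). The gripper opens to 85 mm and grips with 20 to 120 N. Pads are 22 mm wide; open, the fingers measure 114 mm over their backs; the gripper's body (76 mm by 85 mm) begins 54 mm behind the grasp point. The pads swing forward as they close: fully open they stand 13 mm farther back than shut.
Start: joints at [-1.196, 0.351, 1.652, -0, 1.139, -0.085], TCP at [0.244, -0.493, 0.197] pointing down, gripper open.
Joint ranges: [-2.75, 2.75], [-0.79, 2.1], [0.01, 2.65], [-1.57, 4.71], [0.07, 3.14], [-2.87, 2.87]. Speed limits (rad/s): [2.22, 2.22, 2.79, 3.14, 3.14, 3.14].

## Interface

Orientations are given as a unit quaternion [x, y, z, w].
In Python, from plant import bot gives the robot as it stands. The module is installed in compiled form; this text tells all that it offers.
- The arm moves only by the shell command python3 -m creep 'ROWS' [FORCE]. ROWS is JSON, a list of rows, each an object of numbers: "fingers": the opening, from -1 (shut) to 1 (fully open); "dx", "dy", "dz": the shift along the world's x, y, z in mm; "wx", "wy", "wz": the turn, a rotation vector about the world's x, y, z in degrees. A call has 1 to 5 rows; each row shifts and turns the commanded pose from where the row before left it; what a row does not reach is not made up. A row lasts 1/10 s, in which the tool goes at most 50 mm and 8.59 degrees, less where a joint would pass 70% of its speed; a pose out of reach is approached as far as the arm can. A call is refused whole if a number of a shift passes 50 or a number of a turn 8.59, either way. A call with a gripper value outside its range is refused whole. The fingers move at their own pace and stop on an object; FORCE is the grip in N (left out, the last holds). Time passes only in rows, so rows that do not move let the fingers close. It gives the time, the measured TCP pose, the force, the opening and the grip force at its end, in the units of the state.
- bot.get_state(): the state, without advancing time (a new reading comes with each control period).
- bot.grab_frame(name): name is "scene" or "side" or "wrist"; returns the picture (480x640x3 uint8, red, green, blue); there is no depth.
- bot.camera_params(name): a dict with "mtx" (3x3 intrinsics, pixels), "k1" (the pictures are not rectified: a ray, as slopes to the right and down, at radius r is drawn at 1 + k1 r^2 times it, then the intrinsics apply), "position" and "rotation" of the camera in the world. Camera axes: x right, y down, z forward; pixel columns grow to the right and rows downward; lengths in m; the calibration is good to about 2 mm. A picture is of the moment at which its call begins: read the wrist's pose just before it. camera_params takes no time and is no camera call; for the wrist camera it gives the pose at the moment of the call.
- bot.hand_in(): hands the job in; it is judged then, once.
Trained networks look in the newest picture that a camera, given by its name, has taken for a name from the list of things; names that differ only in an ending like _2 or _b are one class to them, and where a whole thing is asked for, a point or a joint stands for the part that bears it (a point fixed in the world has none). Each returns a list of dicts, best first, with "conf" (0 to 1); they miss things now and then, are a little off and sometimes report something else, mostly with a low value. They report only what shows in the picture. A call takes as long as a camera call. They do not tell look-alikes from the thing itself.
- bot.recognise(camera, name): "xy" ([column, row] in pixels, amid what is visible of it).
- bot.silhouettes(camera, name): "region" (480x640 bool, what is visible of it) and "xy" ([column, row] in pixels, amid what is visible of it).
The state is a dict: "time_s": time; "joint_positions": joint angles; "qvel": joint speeds; "effort": joint torques, N m; "tcp_pos": TCP position; "ee_rot": TCP orientation; "force": force on the tool from outside, world axes, zero at the start; "torque": the same for the moment, N m; "finger_gap": finger opening in m; "gripper_force": force on a finger pad.
Only numpy, scipy, OpenCV 4.12 (cv2) and the standard library are available. Lean on these libraries where they do the work, as an engineer would, in place of code of your own. Each camera call takes 0.05 s, during which the arm holds its last target. There are 200 camera calls.

## Working session

There is one attempt and no reset: what is moved stays moved. The work goes in short steps, Python scripts to look and compute and a shell command to move; the robot and the scene stay as the last step left them, time stands still between calls to the robot, and variables do not carry over. Pictures are saved under pics/ and viewed, at most 11 in all, crops included, and the job is handed in when it is done.

```bash
mkdir -p pics; cat > h.py <<'E'
import numpy as np, cv2
from plant import bot
def save(cam,fn):
    im=bot.grab_frame(cam); cv2.imwrite('pics/'+fn,im[:,:,::-1]); return im
def ray(p,uv):
    K=np.array(p['mtx']); s=np.linalg.solve(K,[uv[0],uv[1],1.])[:2]; q=s.copy()
    for _ in range(20): q=s/(1+p['k1']*(q@q))
    d=np.array(p['rotation'])@np.array([q[0],q[1],1.]); return np.array(p['position']),d/np.linalg.norm(d)
def onz(p,uv,z):
    o,d=ray(p,uv); return o+d*(z-o[2])/d[2]
def tri(pu):
    A=np.zeros((3,3));b=np.zeros(3)
    R=[ray(p,u) for p,u in pu]
    for o,d in R:
        M=np.eye(3)-np.outer(d,d);A+=M;b+=M@o
    x=np.linalg.solve(A,b)
    return x,[np.linalg.norm((np.eye(3)-np.outer(d,d))@(x-o)) for o,d in R]
def proj(p,X):
    c=np.array(p['rotation']).T@(np.array(X)-np.array(p['position']));q=c[:2]/c[2];q=q*(1+p['k1']*(q@q))
    return (np.array(p['mtx'])@[q[0],q[1],1])[:2]
E
python3 - <<'E'
from h import *
a=save('scene','a.png');b=save('side','b.png')
for c in('scene','side'):
    p=bot.camera_params(c);print(c,np.round(p['position'],3),np.round(p['rotation'],3).tolist())
    for n in('pan','pulley','lid','can','primer','drain_plug','screwdriver','tray'):
        print(n,[(np.round(r['xy']).tolist(),round(r['conf'],2)) for r in bot.recognise(c,n)][:5])
print(bot.get_state())
E
```

```text
scene [1.046 0.788 1.225] [0.229, 0.915, -0.321, -0.082]
pan [([380.0, 309.0], 0.75), ([309.0, 268.0], 0.2)]
pulley [([358.0, 330.0], 0.76), ([423.0, 260.0], 0.76), ([275.0, 320.0], 0.64)]
lid [([399.0, 284.0], 0.81)]
can [([247.0, 141.0], 0.79), ([376.0, 306.0], 0.61), ([265.0, 205.0], 0.41)]
primer [([309.0, 269.0], 0.5)]
drain_plug [([390.0, 234.0], 0.54)]
screwdriver []
tray [([266.0, 207.0], 0.79)]
side [0.225 0.967 1.165] [-0.165, 0.914, -0.365, 0.062]
pan [([278.0, 287.0], 0.85)]
pulley [([262.0, 293.0], 0.97), ([356.0, 294.0], 0.77), ([227.0, 249.0], 0.68)]
lid [([300.0, 286.0], 0.68), ([346.0, 148.0], 0.23)]
can []
primer [([273.0, 288.0], 0.16)]
drain_plug [([367.0, 268.0], 0.59)]
screwdriver [([285.0, 378.0], 0.84), ([265.0, 297.0], 0.58)]
tray [([303.0, 188.0], 0.72)]
{'time_s': 0.9, 'joint_positions': array([-1.19559542e+00,  3.50716881e-01,  1.65179712e+00,  1.37649996e-05,
        1.13907755e+00, -8.46060922e-02]), 'qvel': array([-0.00021026,  0.00026994, -0.00139689,  0.00031147,  0.00030749,
       -0.00050808]), 'effort': array([-4.17820002e-04, -5.06018078e+01, -2.91645455e+01, -1.45910299e-04,
        5.58409538e-04,  2.39470933e-05]), 'tcp_pos': array([ 0.24409707, -0.49285798,  0.1965814 ]), 'ee_rot': array([ 9.73689047e-01,  2.27880757e-01,  6.26477118e-06, -3.60937664e-07]), 'force': array([0.4696932 , 0.72657511, 0.01969483]), 'torque': array([-0.01419163,  0.04418256, -0.03189453]), 'gripper_force': 0.0, 'finger_gap': 0.08557455460972742}
```

View pics/a.png

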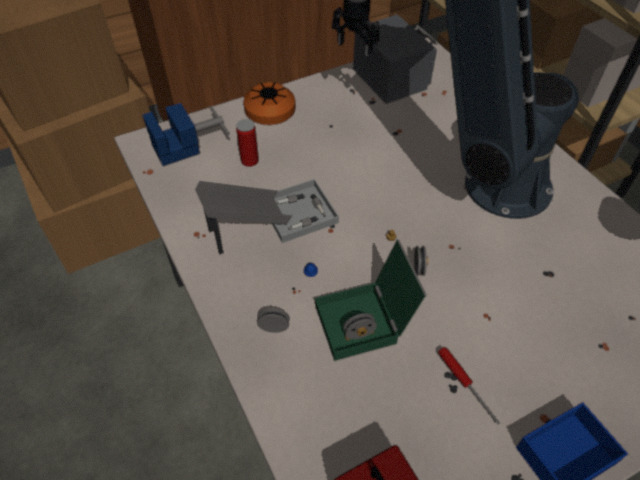

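View pics/b.png

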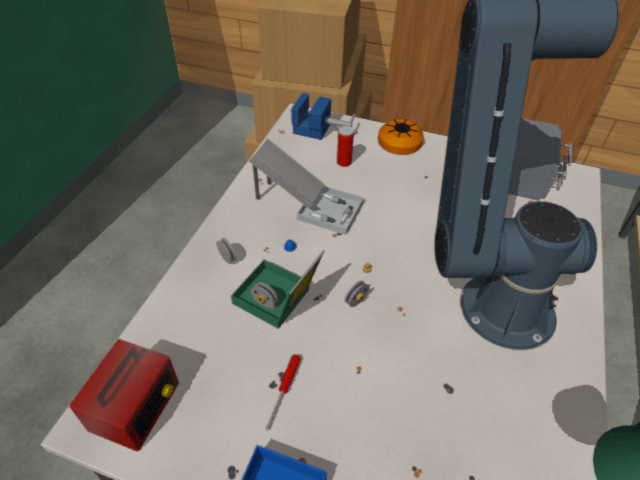

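The scene view shows the green pan at (357,320) with its lid open at (400,285). There are three pulley-like things: (358,328) standing in the pan, (420,260) behind the lid, and (273,319) beyond the pan. I choose the one in the pan, and I'll check it in a close crop.

```bash
python3 - <<'E'
from h import *
a=cv2.imread('pics/a.png')[235:365,305:435]; b=cv2.imread('pics/b.png')[235:335,220:350]
a=cv2.resize(a,None,fx=4,fy=4,interpolation=cv2.INTER_CUBIC)[:, :400+120];a=cv2.resize(a,(400,400)); 
a=cv2.resize(cv2.imread('pics/a.png')[235:365,305:435],(400,400),interpolation=cv2.INTER_CUBIC)
b=cv2.resize(cv2.imread('pics/b.png')[235:365,220:350],(400,400),interpolation=cv2.INTER_CUBIC)
cv2.imwrite('pics/c.png',np.hstack([a,b]))
pa,pb=bot.camera_params('scene'),bot.camera_params('side')
x,e=tri([(pa,(358,328)),(pb,(263,293))]);print('pulley',x,e)
print('other',tri([(pa,(420,260)),(pb,(357,293))]))
print('drain',tri([(pa,(391,235)),(pb,(367,268))]),'primer',tri([(pa,(310,269)),(pb,(290,245))]))
for n in('pulley','lid'):
  for c in('scene','side'):
    for r in bot.silhouettes(c,n)[:3]:
        m=np.argwhere(r['region']);print(n,c,r['conf'],r['xy'],m.min(0)[::-1],m.max(0)[::-1],len(m))
E
```

```text
Traceback (most recent call last):
  File "h.py", line 13, in tri
    R=[ray(p,u) for p,u in pu]
       ~~~^^^^^
  File "h.py", line 8, in ray
    d=np.array(p['rotation'])@np.array([q[0],q[1],1.]); return np.array(p['position']),d/np.linalg.norm(d)
      ~~~~~~~~~~~~~~~~~~~~~~~^~~~~~~~~~~~~~~~~~~~~~~~~
ValueError: matmul: Input operand 1 has a mismatch in its core dimension 0, with gufunc signature (n?,k),(k,m?)->(n?,m?) (size 3 is different from 4)
```

View pics/c.png

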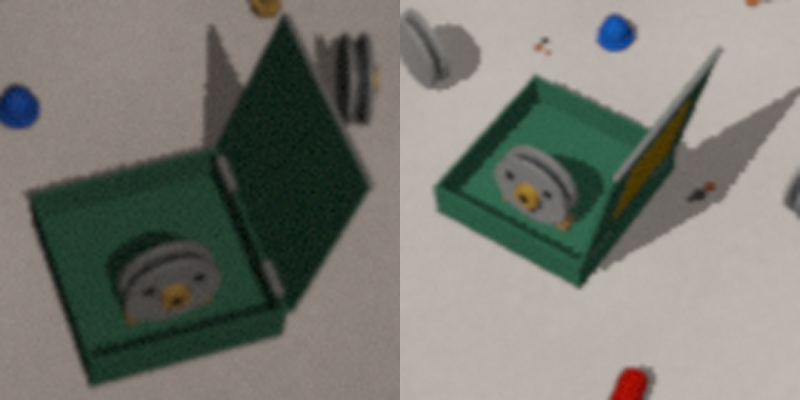

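The crop shows the pulley standing in the pan with its brass boss facing the camera (pan +y). The calibration gives rotation as a quaternion, so I'll fix that in the helper. Then I'll fit the pan pose and lid angle to the corners I read.

```bash
sed -i "s/np.array(p\['rotation'\])/Rm(p)/g" h.py; cat >> h.py <<'E'
from scipy.spatial.transform import Rotation as Ro
def Rm(p): return Ro.from_quat(p['rotation']).as_matrix()
E
cat > m.py <<'E'
from h import *
from scipy.optimize import least_squares
pa,pb=bot.camera_params('scene'),bot.camera_params('side')
x,e=tri([(pa,(358,328)),(pb,(263,293))]);print('pulley',x,e)
print('other',tri([(pa,(420,260)),(pb,(357,293))]),'third',tri([(pa,(273,319)),(pb,(226,250))]))
print('drain',tri([(pa,(391,235)),(pb,(367,268))]),'primer',tri([(pa,(310,269)),(pb,(290,245))]))
print('screwdr',onz(pa,(440,350),.01),onz(pa,(497,421),.0),'can',onz(pa,(249,163),0))
h=.078;s=130/400
O=[]
for x,y,u,v in[(h,-h,30,193),(-h,-h,215,150),(h,h,92,357),(-h,h,280,318)]:O.append((pa,x,y,0,(305+u*s,235+v*s)))
for x,y,u,v in[(h,h,436,188),(h,-h,535,77),(-h,h,585,255)]:O.append((pb,x,y,0,(220+(u-400)*s,235+v*s)))
for p,o,y,u,v in[(pa,305,-.08,285,15),(pa,305,.08,368,187),(pb,220-400*s,-.08,720,48),(pb,220-400*s,.08,615,180)]:O.append((p,None,y,1,(o+u*s,235+v*s)))
def P(q,x,y,l):
    z=.038
    if l: x=-h+.16*np.cos(q[3]);z+=.16*np.sin(q[3])
    c,S=np.cos(q[2]),np.sin(q[2]);return np.array([q[0]+c*x-S*y,q[1]+S*x+c*y,z])
f=lambda q:np.concatenate([proj(p,P(q,x,y,l))-uv for p,x,y,l,uv in O])
for y0 in(0,.5,-.5):
    r=least_squares(f,[.6,.2,y0,1.7],loss='soft_l1');print(r.x,r.cost)
print(np.round(f(r.x).reshape(-1,2),1).tolist())
c,S=np.cos(r.x[2]),np.sin(r.x[2])
print('pulley exp',r.x[:2]+.03*np.array([-S,c]))
E
python3 m.py; cat >m2.py <<'E'
from h import *
for n in('pulley','lid'):
  for c in('scene','side'):
    for r in bot.silhouettes(c,n)[:3]:
        m=np.argwhere(r['region']);print(n,c,r['conf'],r['xy'],m.min(0)[::-1],m.max(0)[::-1],len(m))
E
python3 m2.py
```

```text
pulley [0.63615133 0.21601163 0.03735929] [np.float64(0.0031616059334839903), np.float64(0.0031616059334840497)]
other (array([0.39524809, 0.12090178, 0.03544507]), [np.float64(0.00028772241913261335), np.float64(0.00028772241913264674)]) third (array([0.80258778, 0.10440233, 0.03661288]), [np.float64(0.0009597442916172996), np.float64(0.0009597442916173463)])
drain (array([ 0.3989613 , -0.00413857,  0.00208999]), [np.float64(0.0009651322672163103), np.float64(0.0009651322672162081)]) primer (array([ 0.64596773, -0.00800196,  0.00189676]), [np.float64(0.00031752021670780194), np.float64(0.00031752021670814693)])
screwdr [0.48930668 0.34599447 0.01      ] [0.47674171 0.53799276 0.        ] can [ 0.62493831 -0.44716166  0.        ]
[ 0.6258645   0.18976508 -0.20262381  1.84802076] 15.501509463320744
[ 0.62586451  0.18976508 -0.20262386  1.84802088] 15.501509463361698
[ 0.6258645   0.18976509 -0.2026238   1.84802073] 15.501509463323506
[[0.4, -0.2], [0.6, -1.2], [-0.5, 2.0], [2.7, -2.4], [-2.0, -1.2], [-0.8, -1.8], [-3.2, 2.6], [0.8, -0.8], [1.5, -0.5], [-0.2, -0.8], [-0.8, -1.1]]
pulley exp [0.63190171 0.21915134]
pulley scene 0.8 [357.6, 330.7] [343 313] [376 338] 651
pulley scene 0.67 [420.1, 261.0] [414 246] [427 274] 336
pulley scene 0.64 [272.8, 318.3] [258 308] [288 331] 615
pulley side 0.87 [262.4, 293.7] [251 282] [276 306] 446
pulley side 0.75 [356.8, 296.3] [344 282] [368 305] 387
pulley side 0.61 [225.8, 250.2] [216 238] [235 262] 320
lid scene 0.61 [397.5, 285.2] [375 240] [424 333] 2710
lid side 0.88 [298.3, 287.6] [279 253] [322 319] 621
```

The pose is consistent: pan centre is about (0.626, 0.190), yaw -0.20 rad and lid 1.85 rad. The pulley in the pan measures (0.636, 0.216), and it is farther left than (0.395, 0.121) and (0.803, 0.104), as the task says. Next I raise the tool, shut the fingers and fly over.

```bash
python3 -m creep '[{"fingers":-1,"dz":45},{"fingers":-1,"dz":45},{"fingers":-1,"dz":30,"dx":14,"dy":26},{"fingers":-1,"dx":23,"dy":43},{"fingers":-1,"dx":23,"dy":43}]' && python3 -m creep '[{"fingers":-1,"dx":23,"dy":43,"wz":-7.6},{"fingers":-1,"dx":23,"dy":43,"wz":-7.6},{"fingers":-1,"dx":23,"dy":43,"wz":-7.6},{"fingers":-1,"dx":23,"dy":43,"wz":-7.6},{"fingers":-1,"dx":23,"dy":43,"wz":-7.6}]' && python3 -m creep '[{"fingers":-1,"dx":23,"dy":43},{"fingers":-1,"dx":23,"dy":43},{"fingers":-1,"dx":23,"dy":43},{"fingers":-1,"dx":23,"dy":43},{"fingers":-1}]'
```

```text
$[0]: bad value
```

```bash
python3 -m creep '[{"fingers":-1,"dx":0,"dy":0,"dz":45,"wx":0,"wy":0,"wz":0}]'; python3 -m creep '[{"dz":45}]'
```

```text
time_s: 1.2
tcp_pos: [0.2431, -0.4905, 0.2374]
ee_rot: [0.974, 0.228, -0.001, -0.005]
force: [0.1, -1.7, 0.5]
finger_gap: 0.073
gripper_force: 0.0$[0]: bad value
```

All keys are required in each row.

```bash
python3 -m creep '[{"fingers":-1,"dx":0,"dy":0,"dz":45,"wx":0,"wy":0,"wz":0},{"fingers":-1,"dx":14,"dy":26,"dz":30,"wx":0,"wy":0,"wz":0},{"fingers":-1,"dx":23,"dy":43,"dz":0,"wx":0,"wy":0,"wz":0},{"fingers":-1,"dx":23,"dy":43,"dz":0,"wx":0,"wy":0,"wz":0},{"fingers":-1,"dx":23,"dy":43,"dz":0,"wx":0,"wy":0,"wz":0}]' && python3 -m creep '[{"fingers":-1,"dx":23,"dy":43,"dz":0,"wx":0,"wy":0,"wz":-7.6},{"fingers":-1,"dx":23,"dy":43,"dz":0,"wx":0,"wy":0,"wz":-7.6},{"fingers":-1,"dx":23,"dy":43,"dz":0,"wx":0,"wy":0,"wz":-7.6},{"fingers":-1,"dx":23,"dy":43,"dz":0,"wx":0,"wy":0,"wz":-7.6},{"fingers":-1,"dx":23,"dy":43,"dz":0,"wx":0,"wy":0,"wz":-7.6}]' && python3 -m creep '[{"fingers":-1,"dx":23,"dy":43,"dz":0,"wx":0,"wy":0,"wz":0},{"fingers":-1,"dx":23,"dy":43,"dz":0,"wx":0,"wy":0,"wz":0},{"fingers":-1,"dx":23,"dy":43,"dz":0,"wx":0,"wy":0,"wz":0},{"fingers":-1,"dx":23,"dy":43,"dz":0,"wx":0,"wy":0,"wz":0},{"fingers":-1,"dx":0,"dy":0,"dz":0,"wx":0,"wy":0,"wz":0}]'; python3 - <<'E'
from h import *
print(bot.get_state()['tcp_pos'],bot.get_state()['ee_rot'],bot.get_state()['joint_positions'])
p=bot.camera_params('wrist');save('wrist','d.png');print(p['position'])
print(bot.recognise('wrist','pulley'),bot.recognise('wrist','lid'))
c=np.array([.626,.19,0]);Rz=Ro.from_euler('z',-.2026).as_matrix()
for q in[(0,.03,.079),(.078,.078,.038),(.078,-.078,.038),(-.078,.078,.038),(-.078,-.078,.038)]:print(q,proj(p,c+Rz@np.array(q)))
E
```

```text
time_s: 1.7
tcp_pos: [0.3275, -0.3362, 0.3168]
ee_rot: [0.974, 0.228, 0.0, 0.0]
force: [0.8, -1.3, 0.3]
finger_gap: 0.0003
gripper_force: 0.0
time_s: 2.2
tcp_pos: [0.4347, -0.138, 0.3168]
ee_rot: [0.997, -0.079, 0.0, 0.0]
force: [-0.7, -0.7, -0.0]
finger_gap: 0.0002
gripper_force: 0.0
time_s: 2.7
tcp_pos: [0.5275, 0.0365, 0.3161]
ee_rot: [0.997, -0.074, -0.0, -0.001]
force: [-0.2, -0.8, 0.8]
finger_gap: -0.0001
gripper_force: 0.0
[0.52748206 0.03653376 0.31607983] [ 9.97259695e-01 -7.39785970e-02 -1.23723940e-04 -5.01800157e-04] [-1.94852180e-02  2.14037951e-01  1.53859888e+00  1.03259012e-03
  1.38914827e+00  1.69921698e+00]
[0.59199583 0.02654743 0.49468287]
[{'xy': [123.8, 113.8], 'conf': 0.91}, {'xy': [250.2, 304.9], 'conf': 0.65}, {'xy': [514.3, 155.1], 'conf': 0.38}, {'xy': [518.6, 83.4], 'conf': 0.32}] [{'xy': [125.4, 233.8], 'conf': 0.76}]
(0, 0.03, 0.079) [108.74123894 113.00108321]
(0.078, 0.078, 0.038) [79.64864288 35.09569195]
(0.078, -0.078, 0.038) [229.35311623  38.69187269]
(-0.078, 0.078, 0.038) [ 87.43621163 185.12497393]
(-0.078, -0.078, 0.038) [227.45857037 191.79255797]
```

View pics/d.png

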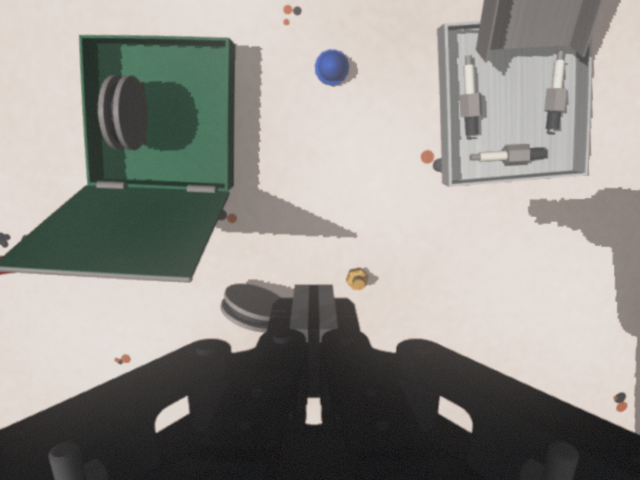

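The wrist view shows the pan's outer corners at (80,36), (235,38), (88,186) and (233,188), all close to prediction. The pulley stands at (122,112), and its top edge is near column 98-110. I'll refit from these corners and work out the shift to the push start.

```bash
python3 - <<'E'
from h import *
from scipy.optimize import least_squares
p=bot.camera_params('wrist');h=.078
O=[(h,h,80,36),(h,-h,235,38),(-h,h,88,186),(-h,-h,233,188)]
R=lambda a:Ro.from_euler('z',a).as_matrix()
f=lambda q:np.concatenate([proj(p,np.array([q[0],q[1],0])+R(q[2])@[x,y,.038])-[u,v] for x,y,u,v in O])
r=least_squares(f,[.626,.19,-.2]);q=r.x;print(q,np.round(r.fun,1))
c=np.array([q[0],q[1],0]);print('lid edge corner -y',[(a,proj(p,c+R(q[2])@[-h+.16*np.cos(a),-.08,.038+.16*np.sin(a)]).round()) for a in(1.65,1.75,1.85)])
for y in(.02,.04):print(y,[proj(p,c+R(q[2])@[x,y,.075]).round() for x in(-.01,0,.01)])
S=c+R(q[2])@[0,.072,.068];print('start',S,'from',bot.get_state()['tcp_pos'],(S-bot.get_state()['tcp_pos'])*1e3,'-y dir',R(q[2])@[0,-1,0])
x,d=np.array([1,0,0]),Ro.from_quat(bot.get_state()['ee_rot']).as_matrix();print(d[:,1])
E
```

```text
[ 0.62510119  0.181285   -0.19581076] [ 2.  -0.9 -3.1 -0.9  3.1 -0.7 -1.6  2.4]
lid edge corner -y [(1.65, array([194., 242.])), (1.75, array([195., 262.])), (1.85, array([197., 279.]))]
0.02 [array([124., 123.]), array([124., 113.]), array([124., 102.])]
0.04 [array([105., 123.]), array([104., 112.]), array([104., 102.])]
start [0.63910965 0.2519091  0.068     ] from [0.52587434 0.03203606 0.31646612] [ 113.23530621  219.87303628 -248.4661168 ] -y dir [-0.19456186 -0.98089025  0.        ]
[-1.51537291e-01 -9.88451481e-01  3.46561226e-04]
```

```bash
python3 -m creep '[{"fingers":-1,"dx":23,"dy":43,"dz":0,"wx":0,"wy":0,"wz":0},{"fingers":-1,"dx":23,"dy":43,"dz":0,"wx":0,"wy":0,"wz":0},{"fingers":-1,"dx":23,"dy":43,"dz":0,"wx":0,"wy":0,"wz":0},{"fingers":-1,"dx":23,"dy":43,"dz":0,"wx":0,"wy":0,"wz":0},{"fingers":-1,"dx":22,"dy":43,"dz":0,"wx":0,"wy":0,"wz":3}]' && python3 -m creep '[{"fingers":-1,"dx":0,"dy":12,"dz":-40,"wx":0,"wy":0,"wz":0},{"fingers":-1,"dx":0,"dy":0,"dz":-45,"wx":0,"wy":0,"wz":0},{"fingers":-1,"dx":0,"dy":0,"dz":-45,"wx":0,"wy":0,"wz":0},{"fingers":-1,"dx":0,"dy":0,"dz":-20,"wx":0,"wy":0,"wz":0},{"fingers":-1,"dx":0,"dy":0,"dz":0,"wx":0,"wy":0,"wz":0}]'; python3 - <<'E'
from h import *
s=bot.get_state();print(s['tcp_pos'],Ro.from_quat(s['ee_rot']).as_matrix()[:,1])
im=save('scene','x.png');im2=save('side','x2.png')
A=cv2.resize(im[215:375,290:450],(400,400),interpolation=cv2.INTER_CUBIC);B=cv2.resize(im2[195:355,200:360],(400,400),interpolation=cv2.INTER_CUBIC)
cv2.imwrite('pics/e.png',np.hstack([A,B])[:,:,::-1])
E
```

```text
time_s: 3.35
tcp_pos: [0.6411, 0.2471, 0.317]
ee_rot: [0.999, -0.051, 0.0, 0.0]
force: [0.6, -0.9, -0.1]
finger_gap: -0.0002
gripper_force: 0.0
time_s: 3.85
tcp_pos: [0.6389, 0.257, 0.1635]
ee_rot: [0.999, -0.051, -0.003, 0.001]
force: [-0.5, 0.5, 0.3]
finger_gap: -0.0001
gripper_force: 0.0
[0.6388794  0.25701338 0.16345424] [-0.10197629 -0.9947838   0.00245635]
```

View pics/e.png

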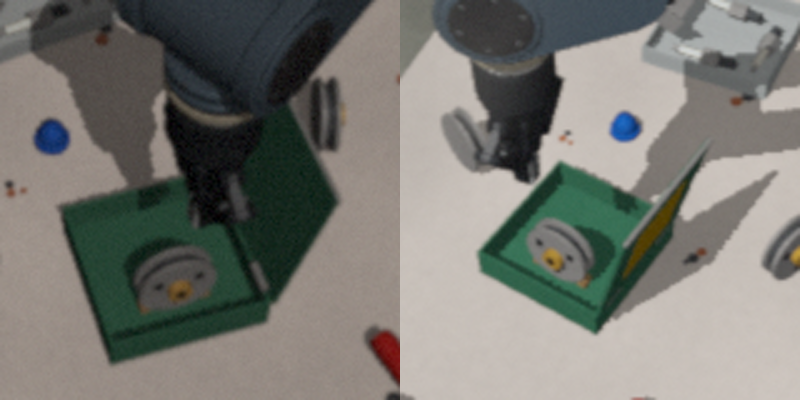

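The views show the tip above the pan's +y side at about z = 0.163, with the pulley still standing, boss towards the camera. The wrist and forearm are well above the lid. Next I lower to push height, square up and check for contact.

```bash
python3 -m creep '[{"fingers":-1,"dx":0,"dy":2,"dz":-40,"wx":0,"wy":0,"wz":-5},{"fingers":-1,"dx":0,"dy":0,"dz":-35,"wx":0,"wy":0,"wz":0},{"fingers":-1,"dx":0,"dy":0,"dz":-20,"wx":0,"wy":0,"wz":0},{"fingers":-1,"dx":0,"dy":0,"dz":0,"wx":0,"wy":0,"wz":0}]' && python3 -m creep '[{"fingers":-1,"dx":-1,"dy":-4,"dz":0,"wx":0,"wy":0,"wz":0},{"fingers":-1,"dx":-1,"dy":-4,"dz":0,"wx":0,"wy":0,"wz":0},{"fingers":-1,"dx":-1,"dy":-4,"dz":0,"wx":0,"wy":0,"wz":0}]'
```

```text
time_s: 4.35
tcp_pos: [0.6398, 0.2605, 0.0709]
ee_rot: [0.996, -0.094, -0.001, 0.0]
force: [-0.3, -0.1, 0.0]
finger_gap: 0.0001
gripper_force: 0.0
time_s: 4.65
tcp_pos: [0.638, 0.249, 0.0736]
ee_rot: [0.996, -0.094, 0.001, -0.001]
force: [0.2, 0.2, 0.0]
finger_gap: -0.0003
gripper_force: 0.0
```

```bash
for i in 1; do python3 -m creep '[{"fingers":-1,"dx":-0.6,"dy":-3,"dz":-4,"wx":0,"wy":0,"wz":0},{"fingers":-1,"dx":-0.6,"dy":-3,"dz":0,"wx":0,"wy":0,"wz":0},{"fingers":-1,"dx":0,"dy":0,"dz":0,"wx":0,"wy":0,"wz":0}]'; done; python3 -m creep '[{"fingers":-1,"dx":-0.6,"dy":-3,"dz":0,"wx":0,"wy":0,"wz":0},{"fingers":-1,"dx":-0.6,"dy":-3,"dz":0,"wx":0,"wy":0,"wz":0}]';python3 -m creep '[{"fingers":-1,"dx":-0.6,"dy":-3,"dz":0,"wx":0,"wy":0,"wz":0},{"fingers":-1,"dx":-0.6,"dy":-3,"dz":0,"wx":0,"wy":0,"wz":0}]'
```

```text
time_s: 4.95
tcp_pos: [0.6359, 0.2428, 0.0676]
ee_rot: [0.996, -0.094, -0.0, 0.0]
force: [0.2, -0.2, -0.9]
finger_gap: 0.0001
gripper_force: 0.0
time_s: 5.15
tcp_pos: [0.6347, 0.2372, 0.0676]
ee_rot: [0.996, -0.094, 0.0, -0.0]
force: [-0.8, -0.3, -0.3]
finger_gap: 0.0003
gripper_force: 0.0
time_s: 5.35
tcp_pos: [0.6335, 0.231, 0.0676]
ee_rot: [0.996, -0.094, 0.0, 0.0]
force: [-0.2, -0.2, 0.3]
finger_gap: -0.0001
gripper_force: 0.0
```

Tipping needs only about 0.5 N, which is lost in the noise, so I continue slowly and look.

```bash
python3 -m creep '[{"fingers":-1,"dx":-0.6,"dy":-3,"dz":0,"wx":0,"wy":0,"wz":0},{"fingers":-1,"dx":-0.6,"dy":-3,"dz":0,"wx":0,"wy":0,"wz":0},{"fingers":-1,"dx":-0.6,"dy":-3,"dz":0,"wx":0,"wy":0,"wz":0},{"fingers":-1,"dx":-0.6,"dy":-3,"dz":0,"wx":0,"wy":0,"wz":0},{"fingers":-1,"dx":0,"dy":0,"dz":0,"wx":0,"wy":0,"wz":0}]'; python3 - <<'E'
from h import *
im2=save('side','x4.png');im=save('wrist','x3.png')
for c in('side','wrist'):print([(r['xy'],r['conf']) for r in bot.recognise(c,'pulley')])
B=cv2.resize(im2[215:345,210:340],(400,400),interpolation=cv2.INTER_CUBIC)
cv2.imwrite('pics/f.png',np.hstack([cv2.resize(im,(400,300)),B[:300]])[:,:,::-1])
E
```

```text
time_s: 5.85
tcp_pos: [0.6311, 0.2189, 0.0676]
ee_rot: [0.996, -0.094, -0.0, 0.0]
force: [-0.2, -0.2, -0.2]
finger_gap: -0.0001
gripper_force: 0.0
[([262.0, 295.3], 0.87), ([225.8, 250.6], 0.8), ([356.4, 291.7], 0.69)]
[([308.5, 239.5], 0.85), ([392.8, 205.5], 0.49)]
```

View pics/f.png

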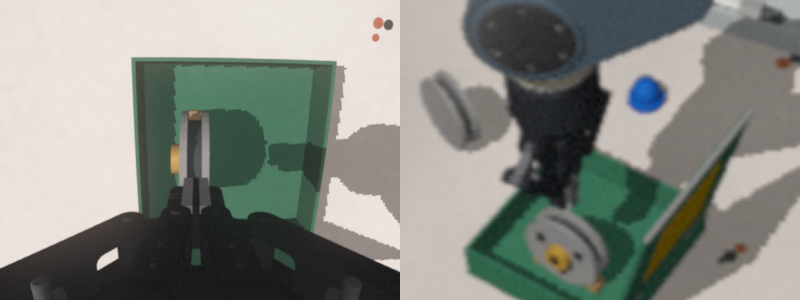

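The pulley still stands upright: wrist crop (195,150), side crop (565,250). The fingers at (197,190) seem to lie beside its edge, not behind it. I'll check by projecting.

```bash
cat > n.py <<'E'
from h import *
from scipy.optimize import least_squares
s=bot.get_state();p=bot.camera_params('wrist');pb=bot.camera_params('side');pa=bot.camera_params('scene')
T=s['tcp_pos'];print(T,'cam',p['position'])
for n,q in(('w',p),('side',pb),('scene',pa)):print(n,'tcp',proj(q,T))
k=1.6;h=.078
print('pulley far lower end z.041',onz(p,(195*k,112*k),.041),'top mid',onz(p,(200*k,150*k),.079),'boss',onz(p,(175*k,157*k),.041))
R=lambda a:Ro.from_euler('z',a).as_matrix()
for n,u,v,z in(('+x+y',132,58,.038),('+x-y',337,62,.038)):print(n,onz(p,(u*k,v*k),z))
for x,y in((h,h),(h,-h)):print(np.array([.6255,.186,0])+R(-.2)@[x,y,.038])
for r in bot.silhouettes('wrist','pulley')[:2]:
    m=np.argwhere(r['region']);print(r['conf'],r['xy'],m.min(0)[::-1],m.max(0)[::-1])
x=tri([(p,(175*k,157*k)),(pb,(210+155*.325,215+257*.325))]);print('boss tri',x)
E
python3 n.py
```

```text
[0.63115066 0.21940318 0.06763874] cam [0.69519814 0.20705899 0.24625839]
w tcp [312.71686755 274.2234473 ]
side tcp [262.88296862 288.6524386 ]
scene tcp [361.03506804 320.15970595]
pulley far lower end z.041 [0.66924452 0.2125289  0.041     ] top mid [0.64916246 0.21295427 0.079     ] boss [0.63671419 0.23509539 0.041     ]
+x+y [0.71786791 0.2514407  0.038     ]
+x-y [0.68711861 0.098059   0.038     ]
[0.7174414  0.24694899 0.038     ]
[0.68644899 0.0940586  0.038     ]
boss tri (array([0.63521755, 0.23441256, 0.03970742]), [np.float64(0.0014049275228691387), np.float64(0.0014049275228691057)])
```

```bash
python3 - <<'E'
from h import *
im=cv2.imread('pics/x3.png')[150:350,210:410];b=cv2.imread('pics/x4.png')[230:330,215:315]
cv2.imwrite('pics/g.png',np.hstack([cv2.resize(im,(500,500)[::1],interpolation=cv2.INTER_CUBIC)[:,100:400],cv2.resize(b,(500,500),interpolation=cv2.INTER_CUBIC)]))
E
```

```text
(no output)
```

View pics/g.png

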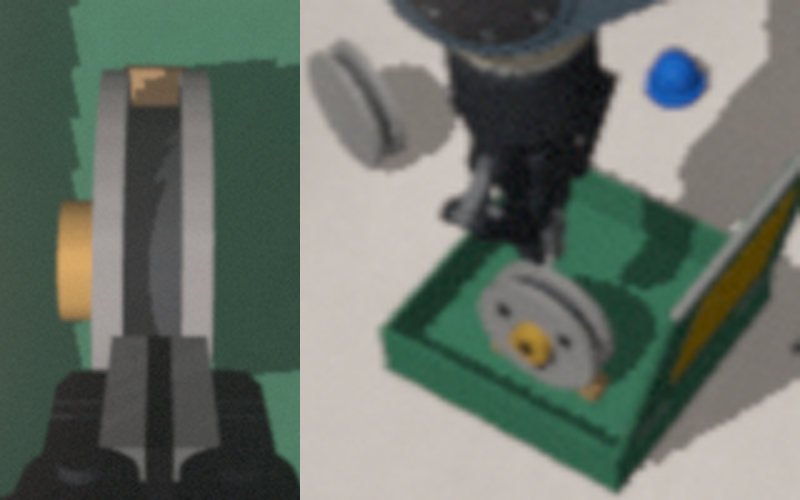

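```bash
python3 - <<'E'
from h import *
pa,pb,p=bot.camera_params('scene'),bot.camera_params('side'),bot.camera_params('wrist')
T=np.array([.6389,.257,.1635])
print('proj TCP',proj(pa,T),proj(pb,T),'obs (374,304),(252,266)')
print('tri',tri([(pa,(374,304)),(pb,(252,266))]))
s=bot.get_state();M=Ro.from_quat(s['ee_rot']).as_matrix();print(s['tcp_pos'])
for f in(-11,0,11):
  for b in(0,10,20,30): print(f,b,proj(p,s['tcp_pos']+M@np.array([f,0,-b])/1e3).round(),end=' ')
E
```

```text
proj TCP [369.50075367 311.68684463] [251.56761585 275.55156438] obs (374,304),(252,266)
tri (array([0.63443753, 0.26116895, 0.20248913]), [np.float64(0.003447484806694839), np.float64(0.0034474848066947603)])
[0.63115504 0.21940832 0.06762609]
-11 0 [313. 297.] -11 10 [313. 306.] -11 20 [313. 317.] -11 30 [313. 328.] 0 0 [313. 274.] 0 10 [313. 282.] 0 20 [313. 291.] 0 30 [313. 302.] 11 0 [313. 250.] 11 10 [313. 257.] 11 20 [313. 265.] 11 30 [313. 274.]
```

Three clues agree that the real fingertips sit some 13 to 39 mm higher than the reported TCP: the wrist-view tip row, the side-view tip, and no contact at 68 mm where the pulley should have been. I back off, lower 20 mm and measure the tip where it is unobstructed.

```bash
python3 -m creep '[{"fingers":-1,"dx":4,"dy":21,"dz":0,"wx":0,"wy":0,"wz":0},{"fingers":-1,"dx":4,"dy":21,"dz":0,"wx":0,"wy":0,"wz":0},{"fingers":-1,"dx":0,"dy":0,"dz":-20,"wx":0,"wy":0,"wz":0},{"fingers":-1,"dx":0,"dy":0,"dz":0,"wx":0,"wy":0,"wz":0}]'; python3 - <<'E'
from h import *
im=save('scene','y1.png');im2=save('side','y2.png')
s=bot.get_state();pa,pb=bot.camera_params('scene'),bot.camera_params('side')
for dz in(0,.02,.04):print(dz,proj(pa,s['tcp_pos']+[0,0,dz]),proj(pb,s['tcp_pos']+[0,0,dz]))
A=cv2.resize(im[270:350,320:400],(400,400),interpolation=cv2.INTER_CUBIC);B=cv2.resize(im2[245:325,220:300],(400,400),interpolation=cv2.INTER_CUBIC)
cv2.imwrite('pics/i.png',np.hstack([A,B])[:,:,::-1])
E
```

```text
time_s: 6.5
tcp_pos: [0.6376, 0.2614, 0.0452]
ee_rot: [0.996, -0.093, -0.002, 0.001]
force: [-0.8, -0.4, -1.1]
finger_gap: -0.0002
gripper_force: 0.0
0 [366.9545913  340.08144602] [254.31023884 304.16347055]
0.02 [367.53050647 335.69415003] [253.75048271 299.67822934]
0.04 [368.12042078 331.20332678] [253.178512   295.09588735]
```

View pics/i.png

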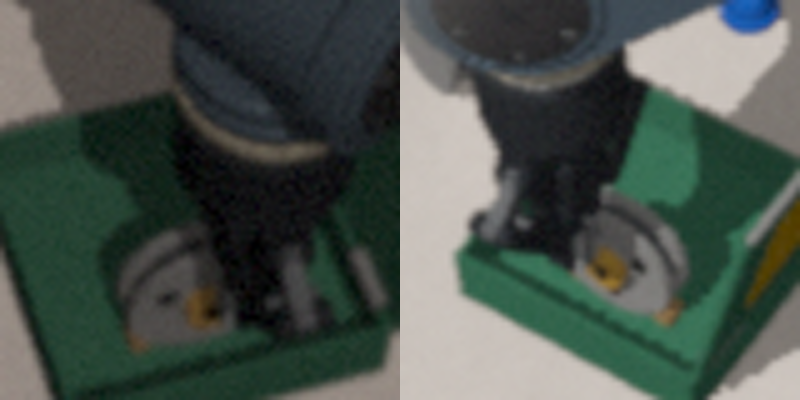

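The tip shows near (250,330) in the scene crop and (560,262) in the side crop, about 15 to 30 mm above the projected TCP. Lowering 4 mm puts the real tip at about 55 to 70 mm, which is right for the push, so I push gently again.

```bash
python3 -m creep '[{"fingers":-1,"dx":-1,"dy":-5,"dz":-4,"wx":0,"wy":0,"wz":0},{"fingers":-1,"dx":-1,"dy":-5,"dz":0,"wx":0,"wy":0,"wz":0},{"fingers":-1,"dx":-1,"dy":-4,"dz":0,"wx":0,"wy":0,"wz":0},{"fingers":-1,"dx":-0.6,"dy":-3,"dz":0,"wx":0,"wy":0,"wz":0}]'; for k in 1; do python3 -m creep '[{"fingers":-1,"dx":-0.6,"dy":-3,"dz":0,"wx":0,"wy":0,"wz":0},{"fingers":-1,"dx":-0.6,"dy":-3,"dz":0,"wx":0,"wy":0,"wz":0}]'; done; cat > q.py <<'E'
from h import *
import sys
c0=save('side','z%s.png'%sys.argv[1]);c1=save('wrist','w%s.png'%sys.argv[1])
for c in('side','wrist'):
  for r in bot.silhouettes(c,'pulley')[:2]:
    m=np.argwhere(r['region']);print(c,round(r['conf'],2),r['xy'],m.min(0)[::-1],m.max(0)[::-1])
p=bot.camera_params('wrist');print(bot.get_state()['tcp_pos'],bot.get_state()['force'])
E
python3 q.py 1
```

```text
time_s: 7.0
tcp_pos: [0.6356, 0.2436, 0.044]
ee_rot: [0.996, -0.094, 0.0, -0.0]
force: [0.1, -0.5, -0.8]
finger_gap: 0.0002
gripper_force: 0.0
time_s: 7.2
tcp_pos: [0.6344, 0.238, 0.0438]
ee_rot: [0.996, -0.094, 0.0, -0.0]
force: [-0.8, 0.3, 0.1]
finger_gap: 0.0
gripper_force: 0.0
side 0.76 [263.5, 299.8] [251 284] [276 306]
side 0.58 [356.9, 292.8] [344 280] [368 307]
wrist 0.43 [447.6, 201.5] [242  85] [606 429]
[0.6343634  0.23828153 0.04364037] [ 0.2491278  -0.10620648 -0.87983588]
```

```bash
python3 -m creep '[{"fingers":-1,"dx":-0.6,"dy":-3,"dz":0,"wx":0,"wy":0,"wz":0},{"fingers":-1,"dx":-0.6,"dy":-3,"dz":0,"wx":0,"wy":0,"wz":0}]' | grep -E 'tcp|^force'; python3 -m creep '[{"fingers":-1,"dx":-0.6,"dy":-3,"dz":0,"wx":0,"wy":0,"wz":0},{"fingers":-1,"dx":-0.6,"dy":-3,"dz":0,"wx":0,"wy":0,"wz":0}]'| grep -E 'tcp|^force'; python3 -m creep '[{"fingers":-1,"dx":-0.6,"dy":-3,"dz":0,"wx":0,"wy":0,"wz":0},{"fingers":-1,"dx":-0.6,"dy":-3,"dz":0,"wx":0,"wy":0,"wz":0}]'| grep -E 'tcp|^force';  python3 q.py 2
```

```text
tcp_pos: [0.6331, 0.2323, 0.0436]
force: [-0.2, -0.3, 0.0]
tcp_pos: [0.6319, 0.226, 0.0437]
force: [0.4, 1.4, 0.9]
tcp_pos: [0.6307, 0.22, 0.0436]
force: [0.2, -0.5, -0.0]
side 0.86 [266.7, 291.5] [252 280] [277 306]
side 0.85 [228.3, 248.3] [216 238] [235 263]
wrist 0.57 [343.4, 250.2] [288 184] [388 347]
[0.63073397 0.22020747 0.04361567] [-0.2876901   0.09133629 -0.17940714]
```

```bash
python3 -m creep '[{"fingers":-1,"dx":-0.6,"dy":-3,"dz":0,"wx":0,"wy":0,"wz":0},{"fingers":-1,"dx":-0.6,"dy":-3,"dz":0,"wx":0,"wy":0,"wz":0}]' | grep -E 'tcp|^force';  python3 q.py 3; python3 -m creep '[{"fingers":-1,"dx":-0.6,"dy":-3,"dz":0,"wx":0,"wy":0,"wz":0},{"fingers":-1,"dx":-0.6,"dy":-3,"dz":0,"wx":0,"wy":0,"wz":0},{"fingers":-1,"dx":0,"dy":0,"dz":0,"wx":0,"wy":0,"wz":0}]'| grep -E 'tcp|^force';  python3 q.py 4
python3 -c "
import cv2,numpy as np
cv2.imwrite('pics/j.png',np.hstack([cv2.resize(cv2.imread('pics/w4.png'),(400,300)),cv2.resize(cv2.imread('pics/z4.png')[245:320,210:310],(400,300),interpolation=2)]))"
```

```text
tcp_pos: [0.6295, 0.2142, 0.0436]
force: [-0.0, -0.6, 0.5]
side 0.87 [267.2, 294.7] [253 279] [279 305]
side 0.8 [227.4, 249.6] [216 238] [235 263]
wrist 0.59 [358.1, 253.2] [285 184] [412 348]
[0.62957025 0.21417397 0.04363712] [ 0.36608821  0.55891569 -0.18202645]
tcp_pos: [0.6283, 0.2079, 0.0436]
force: [0.8, -0.7, -0.0]
side 0.74 [357.4, 291.5] [345 281] [368 306]
side 0.73 [227.2, 250.2] [216 238] [235 263]
wrist 0.56 [389.6, 251.7] [314 175] [468 327]
[0.62836272 0.20833649 0.04362624] [-0.13032792  0.15815995  0.3124858 ]
```

View pics/j.png

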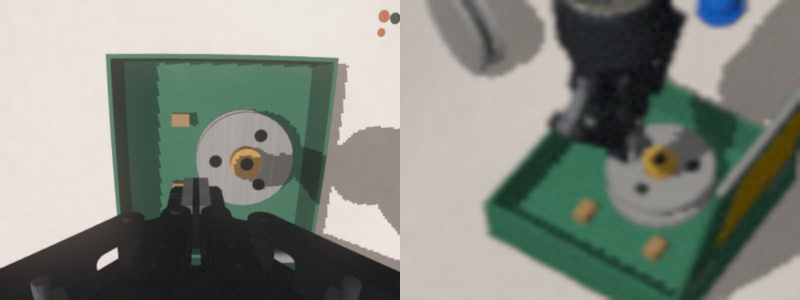

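The wrist view shows the pulley lying flat with its boss up at (246,160) in the crop, and both chocks bare. Next I lift, go over the lid, come down behind it and push.

```bash
python3 -m creep '[{"fingers":-1,"dx":1,"dy":5,"dz":40,"wx":0,"wy":0,"wz":0},{"fingers":-1,"dx":0,"dy":0,"dz":45,"wx":0,"wy":0,"wz":0},{"fingers":-1,"dx":0,"dy":0,"dz":45,"wx":0,"wy":0,"wz":0},{"fingers":-1,"dx":0,"dy":0,"dz":45,"wx":0,"wy":0,"wz":0},{"fingers":-1,"dx":0,"dy":0,"dz":45,"wx":0,"wy":0,"wz":0}]' | grep -E 'tcp|^force'; python3 -m creep '[{"fingers":-1,"dx":-44,"dy":3,"dz":0,"wx":0,"wy":0,"wz":0},{"fingers":-1,"dx":-44,"dy":3,"dz":0,"wx":0,"wy":0,"wz":0},{"fingers":-1,"dx":-44,"dy":3,"dz":0,"wx":0,"wy":0,"wz":0},{"fingers":-1,"dx":-44,"dy":3,"dz":0,"wx":0,"wy":0,"wz":0},{"fingers":-1,"dx":0,"dy":0,"dz":0,"wx":0,"wy":0,"wz":0}]' | grep -E 'tcp|^force'
```

```text
tcp_pos: [0.629, 0.2133, 0.2657]
force: [0.5, -0.6, 0.3]
tcp_pos: [0.4493, 0.2255, 0.2639]
force: [0.9, 0.3, 0.9]
```

```bash
python3 -m creep '[{"fingers":-1,"dx":0,"dy":0,"dz":-45,"wx":0,"wy":0,"wz":0},{"fingers":-1,"dx":0,"dy":0,"dz":-45,"wx":0,"wy":0,"wz":0},{"fingers":-1,"dx":0,"dy":0,"dz":-34,"wx":0,"wy":0,"wz":0},{"fingers":-1,"dx":0,"dy":0,"dz":0,"wx":0,"wy":0,"wz":0}]' | grep -E 'tcp|^force'; python3 -m creep '[{"fingers":-1,"dx":10,"dy":-2,"dz":0,"wx":0,"wy":0,"wz":0},{"fingers":-1,"dx":10,"dy":-2,"dz":0,"wx":0,"wy":0,"wz":0},{"fingers":-1,"dx":8,"dy":-2,"dz":0,"wx":0,"wy":0,"wz":0},{"fingers":-1,"dx":8,"dy":-2,"dz":0,"wx":0,"wy":0,"wz":0}]' | grep -E 'tcp|^force';  python3 -m creep '[{"fingers":-1,"dx":8,"dy":-1.6,"dz":0,"wx":0,"wy":0,"wz":0},{"fingers":-1,"dx":8,"dy":-1.6,"dz":0,"wx":0,"wy":0,"wz":0},{"fingers":-1,"dx":8,"dy":-1.6,"dz":0,"wx":0,"wy":0,"wz":0}]' | grep -E 'tcp|^force'; python3 - <<'E'
from h import *
save('side','k.png')
for r in bot.silhouettes('side','lid')[:2]:
    m=np.argwhere(r['region']);print(round(r['conf'],2),r['xy'],m.min(0)[::-1],m.max(0)[::-1])
E
```

```text
tcp_pos: [0.4515, 0.2244, 0.1361]
force: [0.1, 0.4, -0.2]
tcp_pos: [0.4909, 0.2172, 0.1408]
force: [0.1, -0.1, -0.5]
tcp_pos: [0.514, 0.2123, 0.1397]
force: [-1.3, -0.0, -0.1]
0.74 [288.7, 289.6] [279 263] [312 318]
0.73 [262.0, 295.4] [230 259] [313 326]
```

The tool is in contact (-1.3 N) and the lid is moving, so I keep pushing.

```bash
for i in 1; do python3 -m creep '[{"fingers":-1,"dx":8,"dy":-1.6,"dz":0,"wx":0,"wy":0,"wz":0},{"fingers":-1,"dx":8,"dy":-1.6,"dz":0,"wx":0,"wy":0,"wz":0},{"fingers":-1,"dx":8,"dy":-1.6,"dz":0,"wx":0,"wy":0,"wz":0},{"fingers":-1,"dx":8,"dy":-1.6,"dz":0,"wx":0,"wy":0,"wz":0},{"fingers":-1,"dx":8,"dy":-1.6,"dz":0,"wx":0,"wy":0,"wz":0}]' | grep -E 'tcp|^force'; done; python3 -m creep '[{"fingers":-1,"dx":8,"dy":-1.6,"dz":-1,"wx":0,"wy":0,"wz":0},{"fingers":-1,"dx":8,"dy":-1.6,"dz":-1,"wx":0,"wy":0,"wz":0},{"fingers":-1,"dx":8,"dy":-1.6,"dz":0,"wx":0,"wy":0,"wz":0}]' | grep -E 'tcp|^force'
python3 -m creep '[{"fingers":-1,"dx":8,"dy":-1.6,"dz":-1,"wx":0,"wy":0,"wz":0},{"fingers":-1,"dx":8,"dy":-1.6,"dz":-1,"wx":0,"wy":0,"wz":0},{"fingers":-1,"dx":8,"dy":-1.6,"dz":0,"wx":0,"wy":0,"wz":0}]' | grep -E 'tcp|^force'; python3 - <<'E'
from h import *
save('side','l.png');save('scene','l2.png')
for c in('side','scene'):
  for r in bot.silhouettes(c,'lid')[:2]:
    m=np.argwhere(r['region']);print(c,round(r['conf'],2),r['xy'],m.min(0)[::-1],m.max(0)[::-1],len(m))
E
```

```text
tcp_pos: [0.554, 0.2043, 0.1395]
force: [0.0, -0.2, -0.3]
tcp_pos: [0.5779, 0.1995, 0.1373]
force: [-0.3, 0.2, 0.2]
tcp_pos: [0.602, 0.1947, 0.1354]
force: [-0.8, 0.6, 0.2]
side 0.58 [280.6, 282.2] [251 240] [309 319] 2465
scene 0.57 [374.0, 297.9] [349 254] [400 335] 934
scene 0.17 [308.2, 270.4] [304 263] [317 276] 153
```

```bash
python3 -m creep '[{"fingers":-1,"dx":8,"dy":-1.6,"dz":-1,"wx":0,"wy":0,"wz":0},{"fingers":-1,"dx":8,"dy":-1.6,"dz":-1,"wx":0,"wy":0,"wz":0},{"fingers":-1,"dx":0,"dy":0,"dz":0,"wx":0,"wy":0,"wz":0},{"fingers":-1,"dx":0,"dy":0,"dz":0,"wx":0,"wy":0,"wz":0},{"fingers":-1,"dx":0,"dy":0,"dz":0,"wx":0,"wy":0,"wz":0}]' | grep -E 'tcp|^force'; python3 - <<'E'
from h import *
im2=save('side','m.png');im=save('scene','m2.png')
for c in('side','scene'):
  for r in bot.silhouettes(c,'lid')[:1]:
    m=np.argwhere(r['region']);print(c,round(r['conf'],2),r['xy'],m.min(0)[::-1],m.max(0)[::-1],len(m))
A=cv2.resize(im[225:365,300:440],(400,400),interpolation=cv2.INTER_CUBIC);B=cv2.resize(im2[215:355,210:350],(400,400),interpolation=cv2.INTER_CUBIC)
cv2.imwrite('pics/n.png',np.hstack([A,B])[:,:,::-1])
E
```

```text
tcp_pos: [0.6172, 0.1917, 0.1336]
force: [-0.5, -0.1, -0.3]
side 0.84 [273.6, 280.5] [239 243] [308 320] 2820
scene 0.81 [363.5, 303.3] [331 269] [397 335] 2315
```

View pics/n.png

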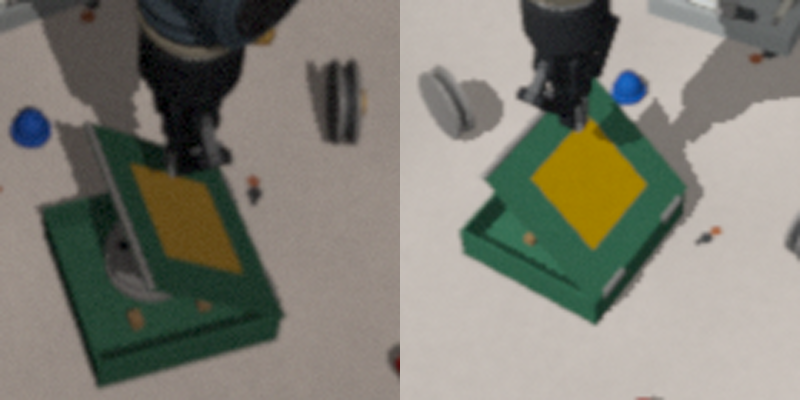

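The lid is past half-way and falling by itself, yellow square up at (590,185) in the side crop, and the pulley under it lies flat. I retreat up and back, then wait.

```bash
python3 -m creep '[{"fingers":-1,"dx":-10,"dy":2,"dz":40,"wx":0,"wy":0,"wz":0},{"fingers":-1,"dx":-20,"dy":2,"dz":40,"wx":0,"wy":0,"wz":0},{"fingers":-1,"dx":-40,"dy":0,"dz":20,"wx":0,"wy":0,"wz":0},{"fingers":-1,"dx":-40,"dy":0,"dz":0,"wx":0,"wy":0,"wz":0},{"fingers":-1,"dx":-40,"dy":0,"dz":0,"wx":0,"wy":0,"wz":0}]' | grep tcp; for i in 1 2 3 4; do python3 -m creep '[{"fingers":-1,"dx":0,"dy":0,"dz":0,"wx":0,"wy":0,"wz":0},{"fingers":-1,"dx":0,"dy":0,"dz":0,"wx":0,"wy":0,"wz":0},{"fingers":-1,"dx":0,"dy":0,"dz":0,"wx":0,"wy":0,"wz":0},{"fingers":-1,"dx":0,"dy":0,"dz":0,"wx":0,"wy":0,"wz":0},{"fingers":-1,"dx":0,"dy":0,"dz":0,"wx":0,"wy":0,"wz":0}]' | grep time; done; python3 - <<'E'
from h import *
im2=save('side','o.png');im=save('scene','o2.png')
A=cv2.resize(im[225:365,300:440],(400,400),interpolation=cv2.INTER_CUBIC);B=cv2.resize(im2[215:355,210:350],(400,400),interpolation=cv2.INTER_CUBIC)
cv2.imwrite('pics/p.png',np.hstack([A,B])[:,:,::-1])
E
```

```text
tcp_pos: [0.4659, 0.1957, 0.2343]
time_s: 14.3
time_s: 14.8
time_s: 15.3
time_s: 15.8
```

View pics/p.png

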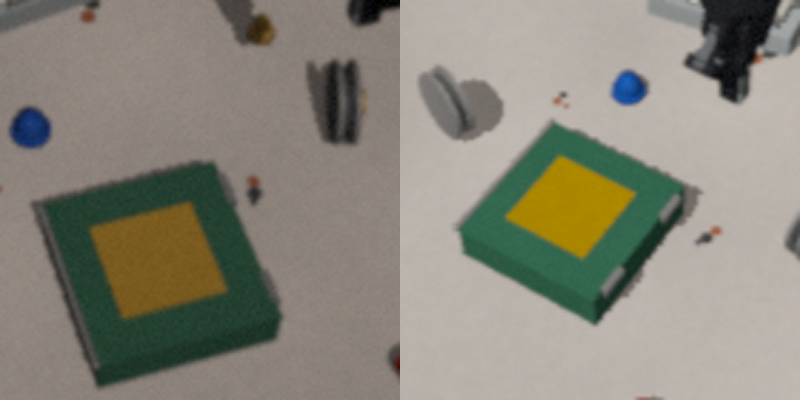

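The lid lies flat and fully shut, with the yellow square up at (158,260) in the scene crop and (570,205) in the side crop. The neighbouring objects look unmoved and the arm is clear, so I hand in.

```bash
python3 -c "
from plant import bot
print(bot.hand_in())"
```

```text
the job is handed in; nothing more can be done
None
```

The pulley lies flat in the pan with its boss up, the lid was then pushed over and is fully shut, nothing else in view had moved, and the job is handed in at about 16 s (no verdict was returned).

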